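Draw the wooden spoon out from under the draining rack and hold it over the pot

TASK

The pot is waiting to be stirred. Take the wooden spoon out of the washing-up tub: take it by the handle, tilt it and draw it out handle first up through the gap beside the draining rack, without shifting the rack, the things drying on it, the ramekin in the tub or the pot. Finish still holding the spoon in the air with its bowl over the middle of the open pot, a little above the rim (a hand's breadth at most), touching nothing but the gripper.

Things in the scene. Friction and masses are not known exactly. Their poses are not given: they have to be found in the camera images.
- tub: grey rectangular washing-up tub, fixed. Origin: centre of its underside; z up; long side along y. Inner wall faces at x = +-133 and y = +-178 mm, floor and walls 4 mm thick; rolled rim of 10 mm diameter, its top 100 mm above the worktop. The rack covers the -y part; the gap through which the spoon must come is at the +y end
- rack: roll-up draining rack lying loose across the tub's rim (0.9 kg): ten steel rods of 8 mm diameter along its x, 20 mm apart, in two rubber strips 10 mm high; nothing passes between the rods. 300 mm (x) by 196 mm (y), 10 mm thick. Origin: centre of its underside; its y and x are parallel to the tub's. Its underside is 100 mm above the worktop
- rack_edge (a point): middle of the rack's +y edge, at mid thickness (5 mm above its underside): the gap reaches from here to the tub's inner wall at +y, about 150 mm
- spoon: wooden spoon flat on the tub's floor, 300 mm, 40 to 85 g. Origin: mid length, underside; x runs from handle end (-150 mm) to bowl tip (+150), z up. Handle: bar 16 mm wide (y), 11 thick, x = -150 to +85, its centre line rising from z = 5.5 to 13 mm. Bowl: round, 64 mm across, 18 high, centred at x = 118. Handle end in the gap, some 40 mm from the +y wall; bowl under the rack
- spoon_bowl (a point): centre of the spoon's bowl, at x = 118, z = 9 mm of the spoon; mid height of the bowl
- spoon_handle_end (a point): handle end of the spoon, on its centre line, at x = -148, z = 5.5 mm of the spoon
- pot: empty open aluminium pot, loose, 0.7 kg, 190 mm across and 105 mm high, with two loop handles reaching 31 mm out at +x and -x, 85 mm above its underside. Origin: centre of its underside, which is 8 mm above the worktop on a round cork mat
- pot_rim (a point): centre of the pot's open mouth, at the height of its rim, 105 mm above its underside
- bowl: red melamine bowl, upside down on the rack, 130 mm across, 56 mm high. Origin: centre of the side it rests on. Leave alone
- tumbler: glass tumbler, upside down on the rack, 64 mm across, 75 mm high. Origin: centre of the side it rests on. Leave alone
- ramekin: small white ceramic ramekin standing in the tub under the rack, 56 mm across, 36 mm high. Origin: centre of its underside. Leave alone

How it is judged:
By the outcome, as a careful person would: the job done as asked, in the order asked, and still so for the second after the job is handed in, while the arm keeps its last pose, push and grip.
It also fails if it takes over 48 s, if anything falls off the work surface, if the arm or the gripper's body presses on something with over 40 N, if the wrist force passes 120 N, or if a joint passes its speed limit or range.

ROBOT

A 6-joint arm with a two-finger parallel gripper is mounted at the origin on the work surface. World frame = base frame: x ahead of the robot, y to its left, z up, the work surface at z = 0. Lengths are in m, angles in rad, forces in N, time in s.
With the tool pointing down it reaches from about 0.425 to 0.95 m from the base axis. Payload 14.7 kg.
Tool frame: the origin (TCP) lies between the finger pads; the fingertips stand 14 mm ahead of it and the grasp point (between the pads) lies 5 mm behind it; z points along the fingers, y is the direction in which the jaws open and shut (so a half turn about z gives the same grasp; the last joint's range is limited). The gripper opens to 85 mm and grips with 20 to 120 N. Pads are 22 mm wide; open, the fingers measure 114 mm over their backs; the gripper's body (76 mm by 85 mm) begins 54 mm behind the grasp point. The pads swing forward as they close: fully open they stand 13 mm farther back than shut.
Start: joints at [1.285, 0.48, 1.596, -0, 1.065, -0.047], TCP at [0.154, 0.632, 0.245] pointing down, gripper open.
Joint ranges: [-2.75, 2.75], [-0.82, 2.05], [0.23, 2.67], [-1.56, 4.7], [0.09, 2.69], [-2.92, 2.92]. Speed limits (rad/s): [1.89, 1.89, 2.39, 3.01, 3.01, 3.01].

INTERFACE

Orientations are given as a rotation vector (axis times angle).
In Python, from workcell import manip, read_camera gives the robot as it stands.
- The arm moves only by the tool drive_tool, never from a script. Its argument "moves" is a list of rows, each an object with "dr": the turn, a rotation vector about the tool's x, y, z in rad, a list of three; "offset": the shift along the tool's x, y, z in mm, a list of three; "grip": the opening, from 0 (shut) to 1 (fully open). A call has 1 to 20 rows; each row shifts and turns the commanded pose from where the row before left it, along the tool's axes as they then stand; what a row does not reach is not made up. A row lasts 1/10 s, in which the tool goes at most 50 mm and 8.59 degrees, less where a joint would pass 70% of its speed; a pose out of reach is approached as far as the arm can. A call with a gripper value outside its range is refused whole. The fingers move at their own pace and stop on an object; "force" is the grip in N (left out, the last holds). Time passes only in rows, so rows that do not move let the fingers close. It gives the time, the measured TCP pose, the force and the opening at its end, in the units of the state.
- manip.sense(): the state, without advancing time (a new reading comes with each control period).
- read_camera(name): name is "side" or "top" or "wrist"; returns a dict with "pixels" (400x640x3 uint8, blue, green, red), "range_z" (400x640 float32, m along the optical axis (not along the pixel's ray), 0 where there is no reading), "fx", "fy", "cx", "cy" (pixels), "rvec" (rotation vector, rad) and "tvec" (3), from world to camera coordinates, as OpenCV has them. Camera axes: x right, y down, z forward; pixel columns grow to the right and rows downward; lengths in m; the calibration is good to about 2 mm. A picture is of the moment at which its call begins.
- manip.finish_job(): hands the job in, once; it reports no verdict.
The state is a dict: "clock": time; "joints": joint angles; "qd": joint speeds; "joint_efforts": joint torques, N m; "position": TCP position; "tcp_rot": TCP orientation; "force": force on the tool from outside, world axes, zero at the start; "ft_torque": the same for the moment, N m; "grip_width": finger opening in m.
Only numpy, scipy, OpenCV 4.12 (cv2) and the standard library are available. Lean on these libraries where they do the work, as an engineer would, in place of code of your own. Each camera call takes 0.05 s, during which the arm holds its last target.

## Working session

There is one attempt and no reset: what is moved stays moved. The work goes in short steps, Python scripts to look and compute and a tool call to move; the robot and the scene stay as the last step left them, time stands still between calls to the robot, and variables do not carry over. Pictures are saved under pics/ and viewed, and the job is handed in when it is done.

Besides the shell and the picture viewer there is one more tool, called after "Emit:" as name(argument=value, ...), one argument or row to a line, values as JSON. drive_tool: Moves the arm, as the interface text tells. Its arguments: {"type":"object","properties":{"moves":{"type":"array","items":{"type":"object","properties":{"dr":{"type":"array","items":{"type":"number"}},"offset":{"type":"array","items":{"type":"number"}},"grip":{"type":"number"}}}},"force":{"type":"number"}},"required":["moves"]}

```bash
ls; mkdir -p pics; cat > h.py <<'E'
import numpy as np, cv2
from scipy.spatial.transform import Rotation as R
from workcell import manip, read_camera
def grab(n,save=None):
    c=read_camera(n)
    if save: cv2.imwrite('pics/'+save+'.png',c['pixels']); np.savez('pics/'+save+'.npz',**{k:np.array(v) for k,v in c.items()})
    return c
def cloud(c):
    z=np.array(c['range_z']);v,u=np.mgrid[:400,:640]
    P=np.stack([(u-c['cx'])/c['fx']*z,(v-c['cy'])/c['fy']*z,z],-1)
    M=R.from_rotvec(np.array(c['rvec']).ravel()).as_matrix();t=np.array(c['tvec']).ravel()
    W=(P-t)@M
    W[z==0]=np.nan
    return W
def proj(c,p):
    q,_=cv2.projectPoints(np.array(p,float).reshape(-1,3),np.array(c['rvec']).ravel(),np.array(c['tvec']).ravel(),np.array([[c['fx'],0,c['cx']],[0,c['fy'],c['cy']],[0,0,1.]]),None)
    return q.reshape(-1,2)
E
python3 - <<'E'
from h import *
for n in ['side','top','wrist']:
    c=grab(n,n+'0'); print(n,c['fx'],c['cx'],c['cy'],c['rvec'],c['tvec'])
print(manip.sense())
E
```

```text
pics
side 418.00167991016093 317.863886035733 199.50478930607645 [ 2.20618769 -0.45280244  0.23376764] [-0.51633896  0.2366183   0.76086215]
top 421.3138803694447 306.4753785445973 199.70421167078968 [ 2.19596116 -2.18965035  0.08254441] [0.00420681 0.5577491  1.08996831]
wrist 317.7953517870178 313.0750316234437 200.20408996962104 [-2.25747404 -1.77292567 -0.28950291] [-0.64900483 -0.04120251  0.38096145]
{'clock': 0.15, 'joints': array([ 1.28538440e+00,  4.80661744e-01,  1.59671645e+00,  1.70118329e-05,
        1.06512269e+00, -4.66382725e-02]), 'qd': array([-0.00040645, -0.00040584, -0.00192188, -0.00058695,  0.00074045,
       -0.0007541 ]), 'joint_efforts': array([ 6.01474894e-04, -9.51147866e+01, -4.30453527e+01, -1.23444152e-04,
        8.02640832e-03, -3.87544571e-05]), 'position': array([0.15364702, 0.63127309, 0.24484145]), 'tcp_rot': array([-3.74167641e-01, -3.11906488e+00,  1.40308680e-03]), 'force': array([ 0.19892056, -0.13400017,  0.60938677]), 'ft_torque': array([-0.00511627, -0.0335565 ,  0.00865848]), 'grip_width': 0.08510875705828767}
```

View pics/top0.png

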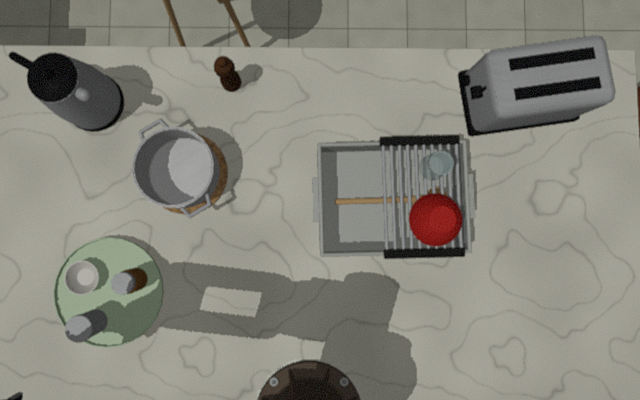

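View pics/side0.png

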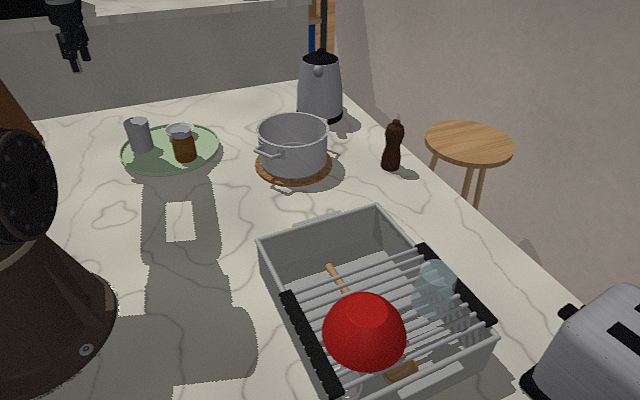

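View pics/wrist0.png

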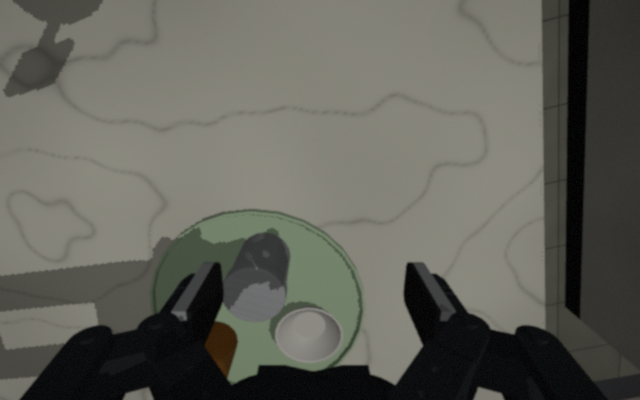

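Top view: the tub is at (395,197) with the rack on its right part. The spoon handle runs from (337,202) to (415,200), and the pot is at (182,168) with its handles on a diagonal. Next I'll measure positions.

```bash
python3 - <<'E'
from h import *
d=dict(np.load('pics/top0.npz')); W=cloud(d); im=d['pixels'].astype(int)
def at(u,v): print((u,v),W[v,u].round(4), im[v,u])
for p in [(337,202),(345,202),(360,201),(375,201),(350,180),(350,230),(320,200),(352,144),(352,254),(330,240),(384,180)]: at(*p)
# tub rim
x,y,z=W[...,0],W[...,1],W[...,2]
reg=np.zeros(z.shape,bool);reg[125:270,310:480]=1
m=reg&(z>.085)&(z<.105); print('rim pts',m.sum(),np.nanmin(x[m]),np.nanmax(x[m]),np.nanmin(y[m]),np.nanmax(y[m]))
# rim scan rows
print('row200',[(u,round(float(y[200,u]),3),round(float(z[200,u]),3)) for u in range(312,336)])
print('col350 top',[(v,round(float(x[v,350]),3),round(float(z[v,350]),3)) for v in range(138,152)])
print('col350 bot',[(v,round(float(x[v,350]),3),round(float(z[v,350]),3)) for v in range(245,260)])
print('row190 rack',[(u,round(float(y[190,u]),3),round(float(z[190,u]),3)) for u in range(378,395)])
# spoon by color
b,g,r=im[...,0],im[...,1],im[...,2]
s=reg&(r-b>35)&(z<.05)&(g-b>10)
vs,us=np.where(s);P=W[s]; print(len(P),us.min(),us.max(),P[:,1].max(),P[:,1].min())
A=np.polyfit(P[:,1],P[:,0],1);print('x=a*y+b',A)
ym=P[:,1].max()
for k in np.arange(ym,P[:,1].min(),-.02):
  q=P[abs(P[:,1]-k)<.01]; 
  if len(q):print(k.round(3),np.median(q,0).round(4),len(q))
# pot rim
reg[:]=0;reg[105:225,125:235]=1
m=reg&(z>.105)&(z<.125);Q=np.column_stack(np.where(m))[:,::-1]
P=W[m]
print(len(P),np.median(z[m]))
c,rad=None,None
A=np.c_[2*P[:,:2],np.ones(len(P))]
for i in range(6):
  s_=np.linalg.lstsq(A,(P[:,:2]**2).sum(1),rcond=None)[0];c=s_[:2];rad=np.sqrt(s_[2]+c@c)
  rr=np.linalg.norm(P[:,:2]-c,axis=1);k=abs(rr-rad)<.01;print(c,rad,k.sum());P=P[k];A=A[k]
bigs=cv2.resize(d['pixels'][125:270,310:480],None,fx=4.5,fy=4,interpolation=cv2.INTER_CUBIC);cv2.imwrite('pics/tubz.png',bigs)
E
```

```text
(337, 202) [ 0.552  -0.0747  0.0167] [ 85 125 150]
(345, 202) [ 0.5524 -0.0962  0.0124] [ 82 116 145]
(360, 201) [ 0.5546 -0.1348  0.0207] [ 86 125 151]
(375, 201) [ 0.5551 -0.1752  0.0152] [ 85 123 147]
(350, 180) [ 0.6122 -0.111   0.0008] [135 142 139]
(350, 230) [ 0.4784 -0.1101  0.0038] [137 143 139]
(320, 200) [ 0.5518 -0.0264  0.0996] [142 146 146]
(352, 144) [ 0.69   -0.105   0.1004] [132 137 136]
(352, 254) [ 0.4209 -0.1042  0.0963] [132 136 134]
(330, 240) [ 0.4519 -0.0569  0.0048] [90 96 93]
(384, 180) [ 0.6003 -0.1813  0.1089] [137 139 137]
rim pts 2246 0.4119903035934803 0.7125323852610056 -0.4066778227131585 -0.006967975960300611
row200 [(312, -0.009, -0.003), (313, -0.009, 0.093), (314, -0.012, 0.092), (315, -0.014, 0.095), (316, -0.017, 0.095), (317, -0.019, 0.097), (318, -0.022, 0.093), (319, -0.024, 0.1), (320, -0.026, 0.1), (321, -0.029, 0.1), (322, -0.031, 0.098), (323, -0.038, 0.007), (324, -0.041, 0.005), (325, -0.044, 0.003), (326, -0.046, 0.004), (327, -0.049, 0.005), (328, -0.052, 0.004), (329, -0.054, 0.005), (330, -0.057, 0.004), (331, -0.06, 0.006), (332, -
[... 1324 characters left out ...]
149 [ 0.5576 -0.1489  0.0167] 41
-0.169 [ 0.5575 -0.1697  0.0173] 36
-0.189 [ 0.5577 -0.1878  0.0176] 29
-0.209 [ 0.5575 -0.2102  0.0188] 20
-0.229 [ 0.5601 -0.2325  0.0196] 17
-0.249 [ 0.5603 -0.2544  0.0204] 19
-0.269 [ 0.5591 -0.2749  0.0197] 22
-0.289 [ 0.5683 -0.28    0.0204] 7
-0.309 [ 0.5813 -0.3171  0.0179] 5
-0.329 [ 0.5896 -0.3362  0.0192] 7
-0.349 [ 0.5812 -0.3424  0.014 ] 8
794 0.11190052865651742
[0.63094608 0.33044222] 0.09473680276745249 794
[0.63094608 0.33044222] 0.09473680276745249 794
[0.63094608 0.33044222] 0.09473680276745249 794
[0.63094608 0.33044222] 0.09473680276745249 794
[0.63094608 0.33044222] 0.09473680276745249 794
[0.63094608 0.33044222] 0.09473680276745249 794
```

View pics/tubz.png

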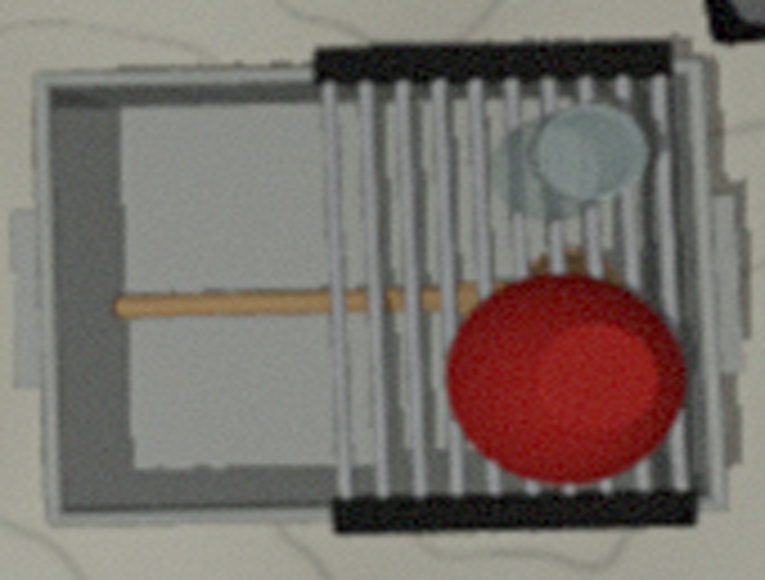

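```bash
python3 - <<'E'
from h import *
d=dict(np.load('pics/side0.npz'));im=d['pixels']
cv2.imwrite('pics/sidez.png',cv2.resize(im[200:400,250:510],None,fx=3,fy=3,interpolation=cv2.INTER_CUBIC))
W=cloud(d)
t=dict(np.load('pics/top0.npz'));Wt=cloud(t)
for n,w,ps in [('top',Wt,[(55,75),(100,110),(435,220),(410,205),(410,230),(440,163),(425,155),(90,275),(85,325),(130,280),(222,70)]),('side',W,[(402,368),(333,270),(345,290)])]:
  for u,v in ps: print(n,(u,v),w[v,u].round(3))
i=Wt[...,2]
reg=np.zeros(i.shape,bool);reg[185:255,400:470]=1
m=reg&(i>.115);print('redbowl',np.nanmin(Wt[m],0),np.nanmax(Wt[m],0))
# side view pts on spoon by color
b,g,r=[im[...,k].astype(int) for k in range(3)]
s=(r-b>35)&(g-b>10)&(W[...,2]<.05);s[:,:300]=0;s[:260]=0
P=W[s];print(len(P));o=np.argsort(-P[:,1]);print(P[o][::max(1,len(P)//25)].round(3))
# whitish ramekin pts: side cloud between z .015 and .05 inside tub
m=(W[...,2]>.02)&(W[...,2]<.045)&(W[...,0]>.44)&(W[...,0]<.67)&(W[...,1]<-.06)&(W[...,1]>-.36)
print(m.sum());v,u=np.where(m);print(np.c_[u,v,(W[m]*1000).round()][::max(1,m.sum()//30)].astype(int))
m=(Wt[...,2]>.02)&(Wt[...,2]<.05)&(Wt[...,0]>.44)&(Wt[...,0]<.67)&(Wt[...,1]<-.06)&(Wt[...,1]>-.36)
print(m.sum());v,u=np.where(m);print(np.c_[u,v,(Wt[m]*1000).round()][::max(1,m.sum()//30)].astype(int))
# wrist cam in tool
c=dict(np.load('pics/wrist0.npz'));M=R.from_rotvec(c['rvec'].ravel()).as_matrix();cw=-M.T@c['tvec'].ravel()
st=manip.sense();T=R.from_rotvec(st['tcp_rot']);print('cam in tool',T.inv().apply(cw-st['position']));print(T.as_matrix().round(3))
E
```

```text
top (55, 75) [0.818 0.562 0.211]
top (100, 110) [0.774 0.519 0.091]
top (435, 220) [ 0.503 -0.286  0.166]
top (410, 205) [ 0.54  -0.244  0.109]
top (410, 230) [ 0.479 -0.243  0.109]
top (440, 163) [ 0.631 -0.294  0.184]
top (425, 155) [ 0.662 -0.282  0.109]
top (90, 275) [nan nan nan]
top (85, 325) [0.253 0.53  0.105]
top (130, 280) [0.359 0.426 0.108]
top (222, 70) [0.862 0.211 0.132]
side (402, 368) [ 0.573 -0.331  0.007]
side (333, 270) [ 0.555 -0.095  0.017]
side (345, 290) [ 0.555 -0.152  0.018]
redbowl [ 0.42736476 -0.36268065  0.115002  ] [ 0.56857904 -0.23917835  0.17055666]
535
[[ 0.553 -0.071  0.015]
 [ 0.547 -0.079  0.013]
 [ 0.548 -0.087  0.015]
 [ 0.547 -0.093  0.012]
 [ 0.55  -0.102  0.017]
 [ 0.55  -0.12   0.015]
 [ 0.559 -0.129  0.017]
 [ 0.555 -0.147  0.018]
 [ 0.552 -0.154  0.014]
 [ 0.582 -0.318  0.019]
 [ 0.548 -0.327  0.01 ]
 [ 0.557 -0.329  0.009]
 [ 0.586 -0.33   0.016]
 [ 0.582 -0.331  0.012]
 [ 0.574 -0.332  0.01 ]
 [ 0.546 -0.334  0.01 ]
 [ 0.584 -0.336  0.017]
 [ 0.583 -0.336  0.013]
 [ 0.559 -0.337  0.009]
 [ 0.564 -0.339  0.008]
 [ 0.585 -0.34   0.017]
 [
[... 1314 characters left out ...]
  563 -161   20]
 [ 389  198  563 -211   22]
 [ 396  198  563 -229   23]
 [ 404  198  563 -251   20]
 [ 411  198  563 -268   24]
 [ 352  199  560 -114   20]
 [ 388  199  560 -208   22]
 [ 397  199  560 -232   22]
 [ 404  199  560 -250   25]
 [ 415  199  560 -280   21]
 [ 372  200  557 -166   22]
 [ 389  200  557 -211   21]
 [ 397  200  557 -232   22]
 [ 405  200  557 -253   23]
 [ 413  200  558 -274   22]
 [ 355  201  554 -121   23]
 [ 363  201  555 -143   21]
 [ 391  201  555 -216   20]
 [ 403  201  555 -248   23]
 [ 411  201  555 -268   24]
 [ 396  202  552 -230   21]]
cam in tool [ 0.08232218 -0.00019611 -0.12831313]
[[-0.972  0.237 -0.   ]
 [ 0.237  0.972 -0.001]
 [ 0.    -0.001 -1.   ]]
```

View pics/sidez.png

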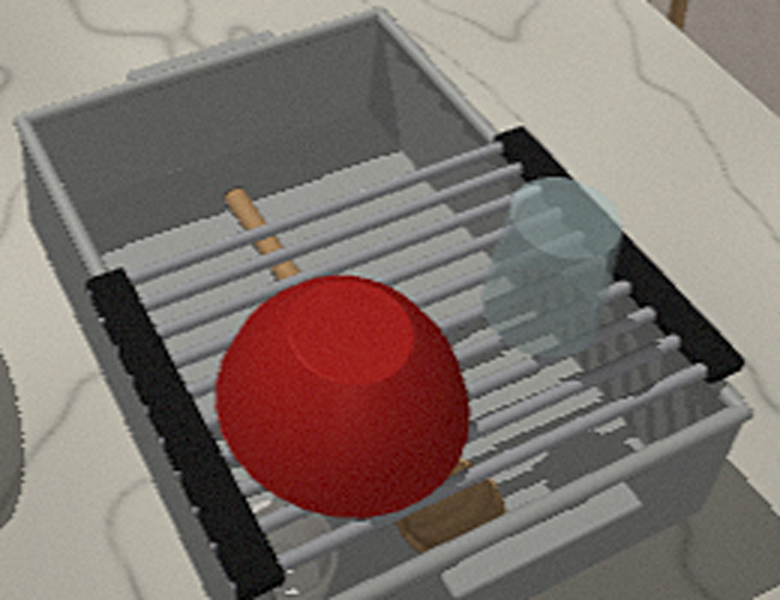

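Side zoom: the ramekin is under the red bowl at about (0.46, −0.33), roughly 40 mm clear of the spoon bowl in x. The spoon bowl is at (0.563, −0.335). The spoon heading and the tub yaw agree (about 2°), so I can draw it out in its own vertical plane.

```bash
cat >> h.py <<'E'
e=np.array([-.036,.99935,0]);a=np.array([.99935,.036,0]);zz=np.array([0,0,1.])
def rot(tilt,yaw=0):  # tilt deg: tool rotated about tool y by tilt from vertical
    M=np.column_stack([e,a,-zz]); return R.from_euler('z',yaw,degrees=True)*R.from_matrix(M)*R.from_euler('y',tilt,degrees=True)
def delta(p0,R0,p1,R1):
    return R0.inv().apply(np.array(p1)-p0)*1000,(R0.inv()*R1).as_rotvec()
E
python3 - <<'E'
from h import *
s=manip.sense();p=s['position'];T=R.from_rotvec(s['tcp_rot'])
w=np.array([.48,.38,.28]);q=np.array([.555,-.110,.20])
d,_=delta(p,T,w,T);print('leg1',d)
d,r=delta(w,T,w,rot(-10));print('rot',r, (T.inv()*rot(0)).as_rotvec())
d,r=delta(w,rot(0),q,rot(-10));print('leg2',d,r)
E
```

```text
leg1 [-376.52222089 -166.98671769  -35.02872329]
rot [ 0.1122689  -0.14883046  1.29257814] [-8.13024417e-04  5.38482228e-04  1.29600476e+00]
leg2 [-492.38247964   57.31050292   80.        ] [ 0.         -0.17453293  0.        ]
```

Emit:
drive_tool(
  moves=[
    {"dr": [0,0,0],"offset": [-37.6,-16.7,-3.5],"grip": 1},
    {"dr": [0,0,0],"offset": [-37.6,-16.7,-3.5],"grip": 1},
    {"dr": [0,0,0],"offset": [-37.6,-16.7,-3.5],"grip": 1},
    {"dr": [0,0,0],"offset": [-37.6,-16.7,-3.5],"grip": 1},
    {"dr": [0,0,0],"offset": [-37.6,-16.7,-3.5],"grip": 1},
    {"dr": [0,0,0],"offset": [-37.6,-16.7,-3.5],"grip": 1},
    {"dr": [0,0,0],"offset": [-37.6,-16.7,-3.5],"grip": 1},
    {"dr": [0,0,0],"offset": [-37.6,-16.7,-3.5],"grip": 1},
    {"dr": [0,0,0],"offset": [-37.6,-16.7,-3.5],"grip": 1},
    {"dr": [0,0,0],"offset": [-37.6,-16.7,-3.5],"grip": 1},
    {"dr": [0,0,0.13],"offset": [0,0,0],"grip": 1},
    {"dr": [0,0,0.13],"offset": [0,0,0],"grip": 1},
    {"dr": [0,0,0.13],"offset": [0,0,0],"grip": 1},
    {"dr": [0,0,0.13],"offset": [0,0,0],"grip": 1},
    {"dr": [0,0,0.13],"offset": [0,0,0],"grip": 1},
    {"dr": [0,0,0.13],"offset": [0,0,0],"grip": 1},
    {"dr": [0,0,0.13],"offset": [0,0,0],"grip": 1},
    {"dr": [0,0,0.13],"offset": [0,0,0],"grip": 1},
    {"dr": [0,0,0.13],"offset": [0,0,0],"grip": 1},
    {"dr": [0,0,0.126],"offset": [0,0,0],"grip": 1},
  ],
)

```text
clock: 2.15
position: [0.4794, 0.3803, 0.28]
tcp_rot: [-2.187, -2.255, 0.001]
force: [0.0, 0.7, -0.1]
grip_width: 0.0856
```

Emit:
drive_tool(
  moves=[
    {"dr": [0,0,0],"offset": [-41,4.8,0],"grip": 1},
    {"dr": [0,0,0],"offset": [-41,4.8,0],"grip": 1},
    {"dr": [0,0,0],"offset": [-41,4.8,0],"grip": 1},
    {"dr": [0,0,0],"offset": [-41,4.8,0],"grip": 1},
    {"dr": [0,0,0],"offset": [-41,4.8,0],"grip": 1},
    {"dr": [0,0,0],"offset": [-41,4.8,0],"grip": 1},
    {"dr": [0,0,0],"offset": [-41,4.8,0],"grip": 1},
    {"dr": [0,0,0],"offset": [-41,4.8,0],"grip": 1},
    {"dr": [0,0,0],"offset": [-41,4.8,0],"grip": 1},
    {"dr": [0,0,0],"offset": [-41,4.8,0],"grip": 1},
    {"dr": [0,0,0],"offset": [-41,4.8,0],"grip": 1},
    {"dr": [0,0,0],"offset": [-41,4.8,0],"grip": 1},
    {"dr": [0,0,0],"offset": [0,0,40],"grip": 1},
    {"dr": [0,0,0],"offset": [0,0,40],"grip": 1},
    {"dr": [0,-0.0873,0],"offset": [0,0,0],"grip": 1},
    {"dr": [0,-0.0873,0],"offset": [0,0,0],"grip": 1},
    {"dr": [0,0,0],"offset": [0,0,0],"grip": 1},
    {"dr": [0,0,0],"offset": [0,0,0],"grip": 1},
  ],
)

```text
clock: 3.95
position: [0.5548, -0.1085, 0.2002]
tcp_rot: [2.089, 2.17, -0.181]
force: [-0.2, 0.1, 0.2]
grip_width: 0.0855
```

```bash
python3 - <<'E'
from h import *
c=grab('wrist','wrist1');W=cloud(c);s=manip.sense();print(s['clock'],s['position'],R.from_rotvec(s['tcp_rot']).as_matrix().round(3),s['joints'].round(2),s['force'])
im=c['pixels'].astype(int);b,g,r=im[...,0],im[...,1],im[...,2]
m=(r-b>35)&(g-b>10)&(W[...,2]<.05)&(W[...,1]>-.2)
P=W[m];print(len(P),P[:,1].max())
for k in np.arange(-.07,-.2,-.015):
  q=P[abs(P[:,1]-k)<.008]
  if len(q):print(np.median(q,0).round(4),q[:,0].min(),q[:,0].max(),len(q))
E
```

```text
4.0 [ 0.55495683 -0.10899023  0.20043721] [[-0.036  0.999  0.006]
 [ 0.984  0.037 -0.172]
 [-0.172  0.    -0.985]] [-0.14  0.41  1.87 -0.23  0.85 -0.03] [-0.53860861 -0.15985608 -0.40091779]
1796 -0.06772076309867044
[ 0.5547 -0.0729  0.0142] 0.5466370654235833 0.5618442166919461 184
[ 0.5548 -0.0846  0.015 ] 0.5477937686437988 0.5625271812062587 262
[ 0.5552 -0.0999  0.0156] 0.5482098278060338 0.5628259476668009 247
[ 0.5557 -0.1148  0.016 ] 0.5486656783768369 0.5630642371647532 229
[ 0.5563 -0.1295  0.0166] 0.5490790355732557 0.5635359897786377 217
[ 0.5565 -0.1449  0.0171] 0.5495012025277577 0.5634842577118698 200
[ 0.557  -0.1598  0.0177] 0.5499559308115844 0.5642124488616991 192
[ 0.5576 -0.1753  0.018 ] 0.5503539612882051 0.5649452453521877 186
[ 0.5577 -0.1898  0.0186] 0.5508057568695973 0.5650658657750716 164
```

View pics/wrist1.png

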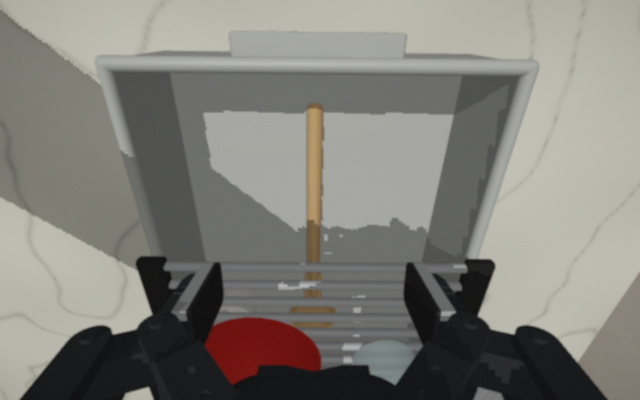

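The wrist view shows the handle vertical at column 314, centred between the jaws. Descending.

Emit:
drive_tool(
  moves=[
    {"dr": [0,0,0],"offset": [4.9,0.1,30],"grip": 1},
    {"dr": [0,0,0],"offset": [4.9,0.1,30],"grip": 1},
    {"dr": [0,0,0],"offset": [4.9,0.1,30],"grip": 1},
    {"dr": [0,0,0],"offset": [4.9,0.1,30],"grip": 1},
    {"dr": [0,0,0],"offset": [4.9,0.1,30],"grip": 1},
    {"dr": [0,0,0],"offset": [1,0,6.4],"grip": 1},
    {"dr": [0,0,0],"offset": [1,0,6.4],"grip": 1},
    {"dr": [0,0,0],"offset": [1,0,6.4],"grip": 1},
    {"dr": [0,0,0],"offset": [1,0,6.4],"grip": 1},
    {"dr": [0,0,0],"offset": [0,0,0],"grip": 1},
    {"dr": [0,0,0],"offset": [0,0,0],"grip": 1},
  ],
)

```text
clock: 5.1
position: [0.5557, -0.1117, 0.0229]
tcp_rot: [2.09, 2.166, -0.182]
force: [0.4, 0.0, 0.2]
grip_width: 0.0853
```

Emit:
drive_tool(
  force=25,
  moves=[
    {"dr": [0,0,0],"offset": [0,0,0],"grip": 0},
    {"dr": [0,0,0],"offset": [0,0,0],"grip": 0},
    {"dr": [0,0,0],"offset": [0,0,0],"grip": 0},
    {"dr": [0,0,0],"offset": [0,0,0],"grip": 0},
    {"dr": [0,0,0],"offset": [0,0,0],"grip": 0},
    {"dr": [0,0,0],"offset": [0,0,0],"grip": 0},
    {"dr": [0,0,0],"offset": [0,0,0],"grip": 0},
    {"dr": [0,0,0],"offset": [0,0,0],"grip": 0},
    {"dr": [0,0,0],"offset": [0,0,0],"grip": 0},
    {"dr": [0,0,0],"offset": [0,0,0],"grip": 0},
  ],
)

```text
clock: 6.1
position: [0.5555, -0.1117, 0.0225]
tcp_rot: [2.09, 2.167, -0.183]
force: [-1.1, 1.1, 6.0]
grip_width: 0.0146
```

```bash
python3 - <<'E'
from h import *
c=grab('wrist','wrist2');t=grab('side','side2');s=manip.sense();print(s['clock'],s['position'],s['grip_width'],s['force'])
E
```

```text
6.2 [ 0.55544823 -0.11165308  0.02252123] 0.014639687874516022 [-0.99924225  1.49788113  5.01773144]
```

View pics/wrist2.png

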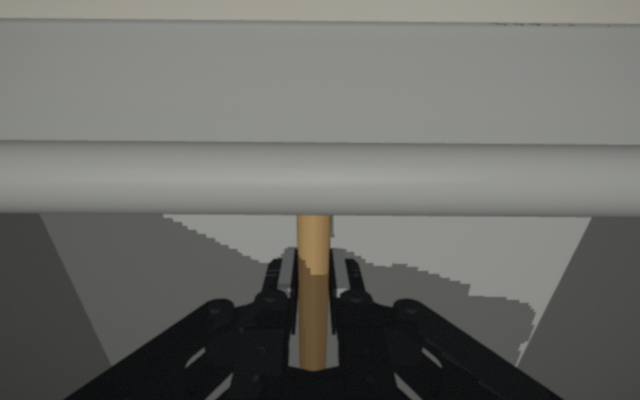

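View pics/side2.png

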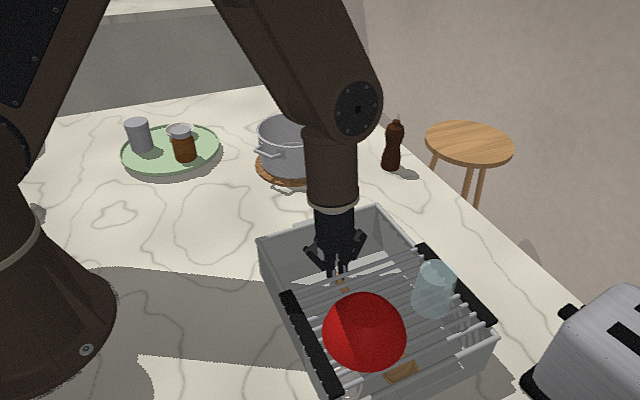

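Wrist view: the handle is between the pads, with the tub rim clear. The grip width is 14.6 mm. Next I'll plan the draw-out path.

```bash
cat > plan.py <<'E'
from h import *
tcp0=np.array([.5555,-.1117,.0225]); B0=tcp0-e*.256-zz*.0185
def pose(th,Bh,Bz):
    Rt=R.from_rotvec(a*np.radians(th)*1.0)
    # a x e = z -> handle end rises
    return B0+e*Bh+zz*Bz+Rt.apply(tcp0-B0), Rt*rot(-10)
wp=[(0,0,0,1),(0,0,.004,2),(12,0,.005,4),(18,.02,.006,4),(22,.06,.008,4),(28,.10,.012,4),(32,.14,.02,4),(35,.20,.03,4),(35,.215,.06,2),(35,.22,.24,6)]
if __name__=='__main__':
  # print each wp as n equal-rows, simulate the composed motion
  p,T=pose(*wp[0][:3])
  for w in wp[1:]:
    n=w[3]
    p1,T1=pose(*w[:3])
    ry=(T.inv()*T1).as_rotvec()[1]/n; ry=round(ry,4)
    dT=R.from_rotvec([0,ry,0])
    # sum_k T dT^k off = p1-p
    S=sum((T*R.from_rotvec([0,ry*k,0])).as_matrix() for k in range(n))
    off=np.linalg.solve(S,p1-p)*1000; off=off.round(1)
    for k in range(n): p=p+T.apply(off)/1000; T=T*dT
    print(w,n,'dr',ry,'off',off,'| err',((p-p1)*1000).round(1),'tcp',p.round(3))
E
python3 plan.py
```

```text
(0, 0, 0.004, 2) 2 dr 0.0 off [-0.3 -0.  -2. ] | err [-0.   0.1  0. ] tcp [ 0.555 -0.112  0.027]
(12, 0, 0.005, 4) 4 dr 0.0524 off [ -3.7  -0.  -13.2] | err [ 0.  -0.1  0.1] tcp [ 0.556 -0.121  0.08 ]
(18, 0.02, 0.006, 4) 4 dr 0.0261 off [ 3.3  0.  -6.3] | err [ 0.  -0.  -0.2] tcp [ 0.555 -0.11   0.107]
(22, 0.06, 0.008, 4) 4 dr 0.0175 off [ 8.8  0.  -3.2] | err [ 0.  -0.1 -0.1] tcp [ 0.554 -0.077  0.125]
(28, 0.1, 0.012, 4) 4 dr 0.0262 off [ 8.2  0.  -5. ] | err [ 0.  -0.2 -0.1] tcp [ 0.553 -0.051  0.152]
(32, 0.14, 0.02, 4) 4 dr 0.0174 off [ 9.   0.  -2.9] | err [ 0. -0.  0.] tcp [ 0.552 -0.021  0.175]
(35, 0.2, 0.03, 4) 4 dr 0.0131 off [13.9  0.   0.3] | err [ 0.  -0.2  0.1] tcp [0.55  0.031 0.196]
(35, 0.215, 0.06, 2) 2 dr 0.0 off [ 13.2   0.  -10.3] | err [ 0.  -0.  -0.1] tcp [0.55  0.046 0.226]
(35, 0.22, 0.24, 6) 6 dr 0.0 off [ 13.4   0.  -26.8] | err [ 0.  -0.1 -0.4] tcp [0.55  0.051 0.406]
```

Emit:
drive_tool(
  force=80,
  moves=[
    {"dr": [0,0,0],"offset": [0,0,-1],"grip": 0},
    {"dr": [0,0,0],"offset": [0,0,0],"grip": 0},
    {"dr": [0,0,0],"offset": [0,0,0],"grip": 0},
    {"dr": [0,0,0],"offset": [0,0,0],"grip": 0},
  ],
)

```text
clock: 6.6
position: [0.5553, -0.1115, 0.0233]
tcp_rot: [2.09, 2.167, -0.183]
force: [-0.9, 0.5, -0.7]
grip_width: 0.0132
```

Emit:
drive_tool(
  moves=[
    {"dr": [0,0,0],"offset": [-0.3,0,-2],"grip": 0},
    {"dr": [0,0,0],"offset": [-0.3,0,-2],"grip": 0},
    {"dr": [0,0.0262,0],"offset": [-1.8,0,-6.6],"grip": 0},
    {"dr": [0,0.0262,0],"offset": [-1.8,0,-6.6],"grip": 0},
    {"dr": [0,0.0262,0],"offset": [-1.8,0,-6.6],"grip": 0},
    {"dr": [0,0.0262,0],"offset": [-1.8,0,-6.6],"grip": 0},
    {"dr": [0,0.0262,0],"offset": [-1.8,0,-6.6],"grip": 0},
    {"dr": [0,0.0262,0],"offset": [-1.8,0,-6.6],"grip": 0},
    {"dr": [0,0.0262,0],"offset": [-1.8,0,-6.6],"grip": 0},
    {"dr": [0,0.0262,0],"offset": [-1.8,0,-6.6],"grip": 0},
    {"dr": [0,0,0],"offset": [0,0,0],"grip": 0},
    {"dr": [0,0,0],"offset": [0,0,0],"grip": 0},
  ],
)

```text
clock: 7.8
position: [0.5557, -0.1215, 0.0812]
tcp_rot: [-2.165, -2.243, -0.037]
force: [0.1, -0.7, -0.9]
grip_width: 0.0131
```

```bash
python3 - <<'E'
from plan import *
s=manip.sense();print(s['clock'],s['position'],s['grip_width'],s['force'])
for n in ['side','top','wrist']:
  c=grab(n,n+'3');W=cloud(c)
  im=c['pixels'].astype(int);b,g,r=im[...,0],im[...,1],im[...,2]
  m=(r-b>35)&(g-b>10)&(W[...,0]>.5)&(W[...,0]<.62)&(W[...,1]<.1)&(W[...,1]>-.4)&(W[...,2]<.2)
  P=W[m];print(n,len(P));o=np.argsort(-P[:,1]);P=P[o]
  for ch in np.array_split(P,12):
     if len(ch): print(np.median(ch,0).round(3))
  if n!='wrist': cv2.imwrite('pics/z3%s.png'%n,cv2.resize(c['pixels'][190:400,240:510] if n=='side' else c['pixels'][125:270,310:480],None,fx=2.8,fy=2.8))
E
```

```text
7.8 [ 0.55567372 -0.12153262  0.08115748] 0.013126598287738229 [ 0.09127459 -0.67999817 -0.85297348]
side 678
[ 0.557 -0.131  0.073]
[ 0.555 -0.148  0.069]
[ 0.553 -0.183  0.064]
[ 0.58  -0.322  0.034]
[ 0.566 -0.333  0.022]
[ 0.57  -0.336  0.021]
[ 0.565 -0.338  0.021]
[ 0.569 -0.341  0.021]
[ 0.569 -0.343  0.02 ]
[ 0.567 -0.346  0.02 ]
[ 0.564 -0.348  0.02 ]
[ 0.542 -0.352  0.03 ]
top 12
[ 0.558 -0.077  0.078]
[ 0.556 -0.077  0.078]
[ 0.551 -0.077  0.078]
[ 0.553 -0.077  0.076]
[ 0.555 -0.079  0.086]
[ 0.558 -0.079  0.084]
[ 0.551 -0.079  0.081]
[ 0.553 -0.079  0.081]
[ 0.548 -0.08   0.077]
[ 0.558 -0.081  0.085]
[ 0.56  -0.082  0.083]
[ 0.556 -0.082  0.081]
wrist 5404
[ 0.554 -0.078  0.08 ]
[ 0.554 -0.084  0.081]
[ 0.554 -0.09   0.079]
[ 0.555 -0.097  0.078]
[ 0.555 -0.105  0.077]
[ 0.555 -0.113  0.075]
[ 0.556 -0.123  0.074]
[ 0.556 -0.134  0.072]
[ 0.556 -0.145  0.069]
[ 0.557 -0.157  0.067]
[ 0.557 -0.17   0.065]
[ 0.558 -0.185  0.062]
```

View pics/z3side.png

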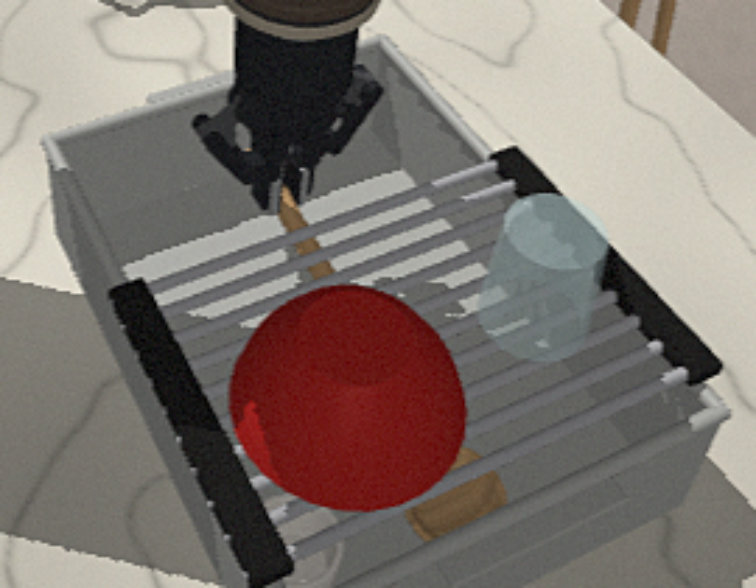

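View pics/wrist3.png

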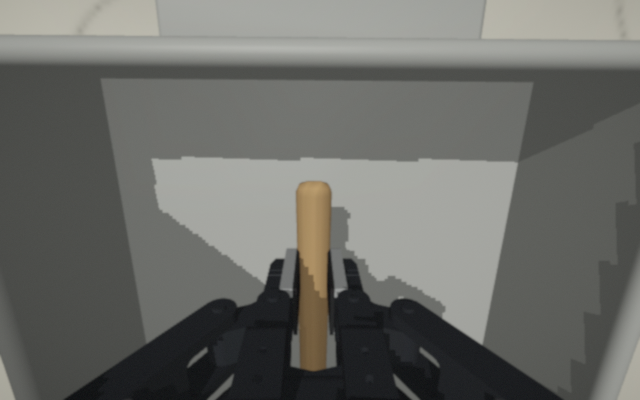

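The spoon follows the tool: it measures about 11.4° and is held firmly, and the rack has not moved. Drawing it out.

Emit:
drive_tool(
  moves=[
    {"dr": [0,0.0261,0],"offset": [3.3,0,-6.3],"grip": 0},
    {"dr": [0,0.0261,0],"offset": [3.3,0,-6.3],"grip": 0},
    {"dr": [0,0.0261,0],"offset": [3.3,0,-6.3],"grip": 0},
    {"dr": [0,0.0261,0],"offset": [3.3,0,-6.3],"grip": 0},
    {"dr": [0,0.0175,0],"offset": [8.8,0,-3.2],"grip": 0},
    {"dr": [0,0.0175,0],"offset": [8.8,0,-3.2],"grip": 0},
    {"dr": [0,0.0175,0],"offset": [8.8,0,-3.2],"grip": 0},
    {"dr": [0,0.0175,0],"offset": [8.8,0,-3.2],"grip": 0},
    {"dr": [0,0,0],"offset": [0,0,0],"grip": 0},
  ],
)

```text
clock: 8.85
position: [0.5543, -0.0766, 0.1262]
tcp_rot: [-2.07, -2.147, -0.219]
force: [0.0, -0.0, -0.5]
grip_width: 0.0131
```

```bash
python3 - <<'E'
from plan import *
s=manip.sense();print(s['clock'],s['position'],s['grip_width'],s['force'])
c=grab('side','side4');cv2.imwrite('pics/z4side.png',cv2.resize(c['pixels'][190:400,240:510],None,fx=2.8,fy=2.8))
E
```

```text
8.85 [ 0.55427494 -0.0766338   0.12617798] 0.013130716254022312 [ 0.02250359 -0.04021074 -0.49307548]
```

View pics/z4side.png

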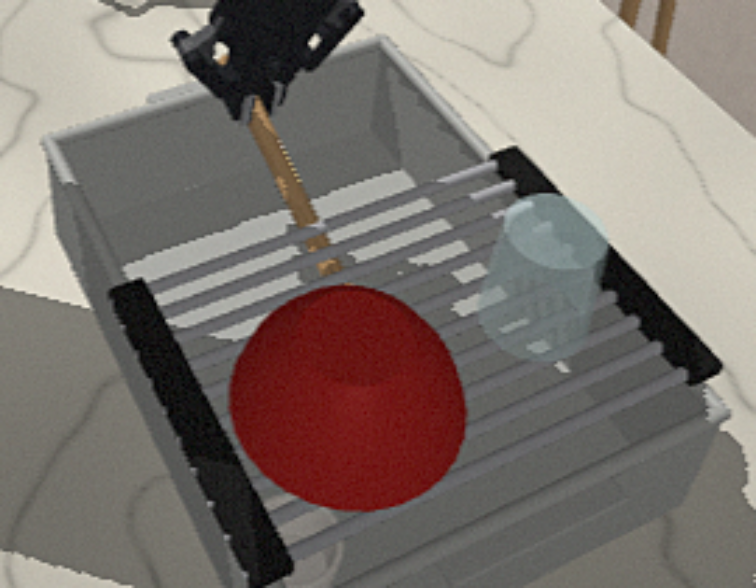

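The side view shows the handle passing under the first rods at (315,225) with a gap, and nothing has shifted. Forces are about 0. Continuing.

Emit:
drive_tool(
  moves=[
    {"dr": [0,0.0262,0],"offset": [8.2,0,-5.0],"grip": 0},
    {"dr": [0,0.0262,0],"offset": [8.2,0,-5.0],"grip": 0},
    {"dr": [0,0.0262,0],"offset": [8.2,0,-5.0],"grip": 0},
    {"dr": [0,0.0262,0],"offset": [8.2,0,-5.0],"grip": 0},
    {"dr": [0,0.0174,0],"offset": [9,0,-2.9],"grip": 0},
    {"dr": [0,0.0174,0],"offset": [9,0,-2.9],"grip": 0},
    {"dr": [0,0.0174,0],"offset": [9,0,-2.9],"grip": 0},
    {"dr": [0,0.0174,0],"offset": [9,0,-2.9],"grip": 0},
    {"dr": [0,0,0],"offset": [0,0,0],"grip": 0},
  ],
)

```text
clock: 9.8
position: [0.5523, -0.02, 0.1767]
tcp_rot: [-1.971, -2.044, -0.384]
force: [-0.1, -0.4, -1.2]
grip_width: 0.0133
```

```bash
python3 - <<'E'
from plan import *
s=manip.sense();print(s['clock'],s['position'],s['grip_width'],s['force'])
c=grab('side','side5');cv2.imwrite('pics/z5side.png',cv2.resize(c['pixels'][190:400,240:510],None,fx=2.8,fy=2.8))
E
```

```text
9.8 [ 0.5522784  -0.01998723  0.17671542] 0.01326455366138916 [-0.05248008 -0.39506086 -1.24236753]
```

View pics/z5side.png

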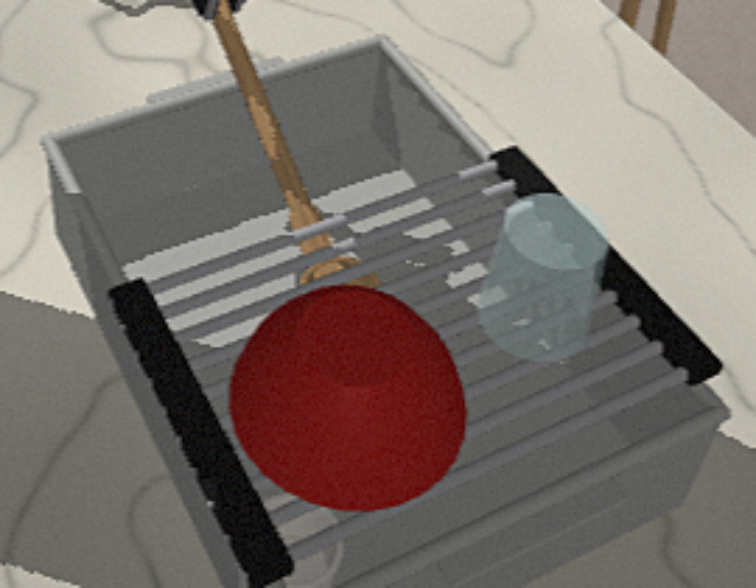

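The bowl is near the rack edge at (340,270), still below the rods and with no contact. Next I'll pull it clear and check before lifting.

Emit:
drive_tool(
  moves=[
    {"dr": [0,0.0131,0],"offset": [13.9,0,0.3],"grip": 0},
    {"dr": [0,0.0131,0],"offset": [13.9,0,0.3],"grip": 0},
    {"dr": [0,0.0131,0],"offset": [13.9,0,0.3],"grip": 0},
    {"dr": [0,0.0131,0],"offset": [13.9,0,0.3],"grip": 0},
    {"dr": [0,0,0],"offset": [8.2,0,3.8],"grip": 0},
    {"dr": [0,0,0],"offset": [8.2,0,3.8],"grip": 0},
    {"dr": [0,0,0],"offset": [0,0,0],"grip": 0},
  ],
)

```text
clock: 10.55
position: [0.5493, 0.0502, 0.1968]
tcp_rot: [-1.94, -2.013, -0.43]
force: [0.3, 0.2, -0.7]
grip_width: 0.0131
```

```bash
python3 - <<'E'
from plan import *
s=manip.sense();print(s['clock'],s['position'],s['grip_width'],s['force'])
c=grab('side','side6');cv2.imwrite('pics/z6side.png',cv2.resize(c['pixels'][190:400,240:510],None,fx=2.8,fy=2.8))
for n,c in [('side',c),('top',grab('top','top6'))]:
  W=cloud(c);im=c['pixels'].astype(int);b,g,r=im[...,0],im[...,1],im[...,2]
  m=(r-b>35)&(g-b>10)&(W[...,0]>.5)&(W[...,0]<.62)&(W[...,1]<.1)&(W[...,1]>-.4)&(W[...,2]<.2)&(W[...,2]>.006)
  P=W[m];P=P[np.argsort(P[:,1])];print(n,len(P),P[:3],[np.median(q,0).round(3) for q in np.array_split(P,8)])
cv2.imwrite('pics/z6top.png',cv2.resize(c['pixels'][125:270,310:480],None,fx=4,fy=4))
E
```

```text
10.55 [0.54927374 0.05021824 0.19675984] 0.01312385844830203 [ 0.30654852  0.18870925 -0.66285941]
side 1372 [[ 0.51401794 -0.36515116  0.11712132]
 [ 0.51454158 -0.36326658  0.12162188]
 [ 0.50491787 -0.36289012  0.12228967]] [array([ 0.547, -0.152,  0.054]), array([ 0.558, -0.129,  0.056]), array([ 0.559, -0.12 ,  0.062]), array([ 0.556, -0.113,  0.075]), array([ 0.552, -0.095,  0.093]), array([ 0.551, -0.061,  0.116]), array([ 0.55 , -0.017,  0.144]), array([0.549, 0.027, 0.174])]
top 78 [[ 0.52631115 -0.34515718  0.14890571]
 [ 0.50296028 -0.34419055  0.156434  ]
 [ 0.5192436  -0.34401238  0.15159733]] [array([ 0.532, -0.332,  0.161]), array([0.552, 0.041, 0.184]), array([0.549, 0.046, 0.187]), array([0.551, 0.051, 0.189]), array([0.55 , 0.055, 0.193]), array([0.549, 0.059, 0.196]), array([0.55 , 0.064, 0.197]), array([0.549, 0.068, 0.198])]
```

View pics/z6side.png

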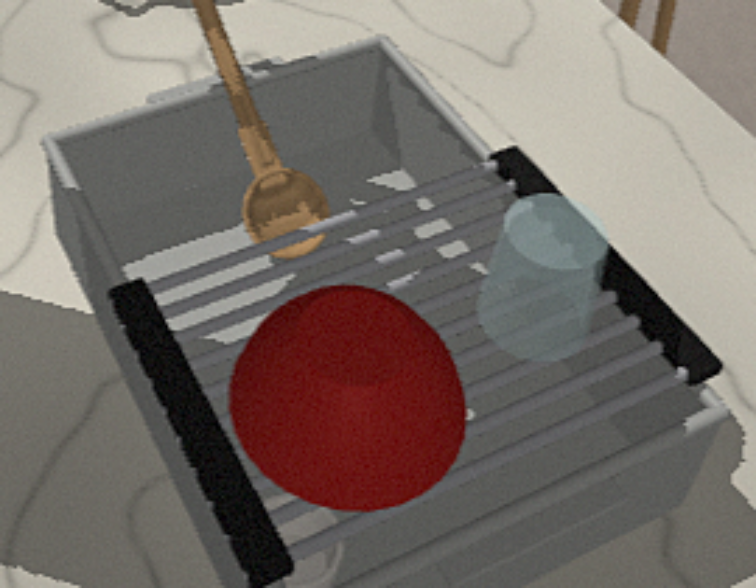

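View pics/z6top.png

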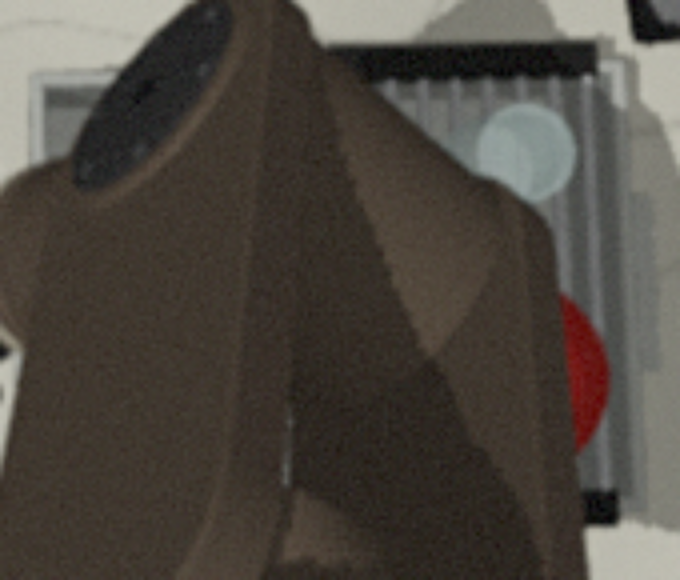

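The bowl is fully in the gap: the tip is at y≈−0.15, against the rack edge at −0.173. The handle is about 27 mm above the rim. Lifting straight up.

Emit:
drive_tool(
  moves=[
    {"dr": [0,0,0],"offset": [7,0,-13.2],"grip": 0},
    {"dr": [0,0,0],"offset": [7,0,-13.2],"grip": 0},
    {"dr": [0,0,0],"offset": [13.4,0,-26.8],"grip": 0},
    {"dr": [0,0,0],"offset": [13.4,0,-26.8],"grip": 0},
    {"dr": [0,0,0],"offset": [13.4,0,-26.8],"grip": 0},
    {"dr": [0,0,0],"offset": [13.4,0,-26.8],"grip": 0},
    {"dr": [0,0,0],"offset": [13.4,0,-26.8],"grip": 0},
    {"dr": [0,0,0],"offset": [0,0,0],"grip": 0},
  ],
)

```text
clock: 11.45
position: [0.5508, 0.0543, 0.3818]
tcp_rot: [-1.944, -2.017, -0.437]
force: [0.8, -0.2, -0.7]
grip_width: 0.0133
```

```bash
python3 - <<'E'
from plan import *
s=manip.sense();print(s['clock'],s['position'],s['grip_width'],s['force'],s['joints'])
T=R.from_rotvec(s['tcp_rot'])
c=grab('side','side7')
W=cloud(c);im=c['pixels'].astype(int);b,g,r=im[...,0],im[...,1],im[...,2]
m=(r-b>35)&(g-b>10)&(W[...,0]>.5)&(W[...,0]<.62)&(W[...,1]<.15)&(W[...,1]>-.2)&(W[...,2]<.45)&(W[...,2]>.13)
P=W[m];q=T.inv().apply(P-s['position']);o=np.argsort(q[:,0]);q=q[o];print(len(P),P[:,2].min());print([np.median(k,0).round(3) for k in np.array_split(q,10)]); print(q.min(0),q.max(0))
Tw=pose(35,.22,.24)
# nominal bowl centre in tool
p0,T0=pose(0,0,0); bc=p0-(-0)*e; bcen=B0+e*.032+zz*.009; print('nominal bowl centre in tool',T0.inv().apply(bcen-p0))
E
```

```text
11.45 [0.55080366 0.05427558 0.38181842] 0.013272006965566704 [ 0.76167326 -0.17861857 -0.65551082] [-0.22603819  0.26515748  1.66611453  0.43225039  1.34493297 -0.39019808]
1808 0.2307170982316966
[array([-0.24 ,  0.002,  0.048]), array([-0.228,  0.003,  0.053]), array([-0.218,  0.005,  0.052]), array([-0.209,  0.006,  0.05 ]), array([-0.201,  0.001,  0.042]), array([-0.186, -0.003,  0.035]), array([-0.159, -0.003,  0.03 ]), array([-0.117, -0.003,  0.024]), array([-0.074, -0.002,  0.018]), array([-0.026, -0.001,  0.011])]
[-0.25100811 -0.0322457  -0.0538795 ] [0.00463424 0.03604946 0.05721244]
nominal bowl centre in tool [-2.18946884e-01 -3.86506032e-07  4.82527959e-02]
```

View pics/side7.png

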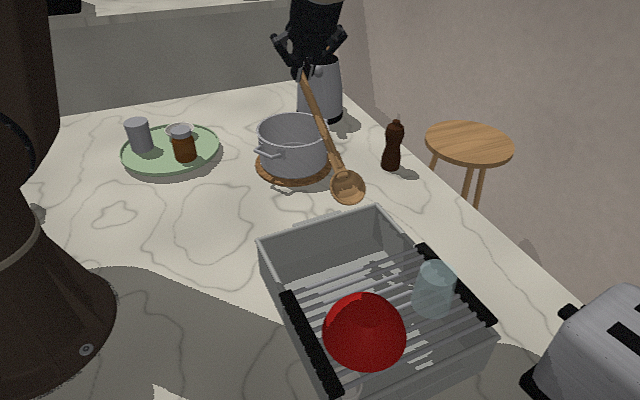

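```bash
python3 - <<'E'
from plan import *
s=manip.sense();T=R.from_rotvec(s['tcp_rot']);p=s['position']
off=np.array([-.219,0,.0483]);bc=p+T.apply(off);print('bowl now',bc)
tg=np.array([.631,.330,bc[2]]);print('leg A',T.inv().apply(tg-bc)*1000,'norm',np.linalg.norm(tg-bc))
tg2=np.array([.631,.330,.168]);print('leg B',T.inv().apply(tg2-tg)*1000); print('final tcp',tg2-T.apply(off))
E
```

```text
bowl now [ 0.55721419 -0.1238936   0.24355404]
leg A [408.84999522  89.91353053 190.31811582] norm 0.45985187481547896
leg B [-31.81818178  -0.36671047  68.52650702]
final tcp [0.62398628 0.50815474 0.30403524]
```

Emit:
drive_tool(
  moves=[
    {"dr": [0,0,0],"offset": [10.2,2.3,4.8],"grip": 0},
    {"dr": [0,0,0],"offset": [20.4,4.5,9.5],"grip": 0},
    {"dr": [0,0,0],"offset": [20.4,4.5,9.5],"grip": 0},
    {"dr": [0,0,0],"offset": [20.4,4.5,9.5],"grip": 0},
    {"dr": [0,0,0],"offset": [20.4,4.5,9.5],"grip": 0},
    {"dr": [0,0,0],"offset": [20.4,4.5,9.5],"grip": 0},
    {"dr": [0,0,0],"offset": [20.4,4.5,9.5],"grip": 0},
    {"dr": [0,0,0],"offset": [20.4,4.5,9.5],"grip": 0},
    {"dr": [0,0,0],"offset": [20.4,4.5,9.5],"grip": 0},
    {"dr": [0,0,0],"offset": [20.4,4.5,9.5],"grip": 0},
  ],
)

```text
clock: 12.5
position: [0.5839, 0.2714, 0.3755]
tcp_rot: [-1.941, -2.011, -0.428]
force: [0.8, -0.7, -0.4]
grip_width: 0.0132
```

Emit:
drive_tool(
  moves=[
    {"dr": [0,0,0],"offset": [20.4,4.5,9.5],"grip": 0},
    {"dr": [0,0,0],"offset": [20.4,4.5,9.5],"grip": 0},
    {"dr": [0,0,0],"offset": [20.4,4.5,9.5],"grip": 0},
    {"dr": [0,0,0],"offset": [20.4,4.5,9.5],"grip": 0},
    {"dr": [0,0,0],"offset": [20.4,4.5,9.5],"grip": 0},
    {"dr": [0,0,0],"offset": [20.4,4.5,9.5],"grip": 0},
    {"dr": [0,0,0],"offset": [20.4,4.5,9.5],"grip": 0},
    {"dr": [0,0,0],"offset": [20.4,4.5,9.5],"grip": 0},
    {"dr": [0,0,0],"offset": [20.4,4.5,9.5],"grip": 0},
    {"dr": [0,0,0],"offset": [15.3,3.4,7.2],"grip": 0},
    {"dr": [0,0,0],"offset": [10.2,2.3,4.8],"grip": 0},
    {"dr": [0,0,0],"offset": [5.1,1.1,2.4],"grip": 0},
    {"dr": [0,0,0],"offset": [0,0,0],"grip": 0},
    {"dr": [0,0,0],"offset": [0,0,0],"grip": 0},
  ],
)

```text
clock: 13.9
position: [0.6233, 0.5072, 0.3763]
tcp_rot: [-1.942, -2.012, -0.43]
force: [1.1, -0.7, -1.0]
grip_width: 0.0133
```

```bash
cat > chk.py <<'E'
from plan import *
import sys
k=sys.argv[1]
s=manip.sense();print(s['clock'],s['position'],s['grip_width'],s['force'],s['joints'].round(2))
T=R.from_rotvec(s['tcp_rot'])
print('nominal bowl',s['position']+T.apply([-.219,0,.0483]))
for n in ['side','top']:
  c=grab(n,n+k);W=cloud(c);im=c['pixels'].astype(int);b,g,r=im[...,0],im[...,1],im[...,2]
  zm=.13
  m=(r-b>35)&(g-b>10)&(abs(W[...,0]-.62)<.1)&(W[...,1]>.2)&(W[...,1]<.6)&(W[...,2]<.5)&(W[...,2]>zm)
  if m.sum()<10: print(n,'few',m.sum());continue
  P=W[m];q=T.inv().apply(P-s['position']);bw=P[q[:,0]<-.187]
  print(n,len(P),'lowest',P[:,2].min(),'bowl min/max',bw.min(0).round(3),bw.max(0).round(3),'med q',np.median(q[q[:,0]<-.187],0).round(3),q[:,0].min())
  z=W[...,2]
  if n=='top':
    reg=np.zeros(z.shape,bool);reg[105:225,125:235]=1
    mm=reg&(z>.105)&(z<.125);Q=W[mm];A=np.c_[2*Q[:,:2],np.ones(len(Q))];x=np.linalg.lstsq(A,(Q[:,:2]**2).sum(1),rcond=None)[0];print('pot',x[:2],np.sqrt(x[2]+x[:2]@x[:2]),len(Q))
E
python3 chk.py 8
```

```text
13.9 [0.62329828 0.50717367 0.37633954] 0.01332068785050443 [ 1.09021605 -0.72519044 -0.97106894] [0.47 0.52 1.29 0.43 1.18 0.3 ]
nominal bowl [0.62963853 0.32915403 0.24009455]
side 746 lowest 0.2251218507518865 bowl min/max [0.597 0.299 0.225] [0.657 0.353 0.267] med q [-0.214  0.002  0.048] -0.2506914513232398
top 1000 lowest 0.22353904915619796 bowl min/max [0.599 0.301 0.224] [0.658 0.353 0.267] med q [-0.223  0.     0.05 ] -0.24899440436222778
pot [0.63100116 0.33051443] 0.09476748192818375 753
```

View pics/side8.png

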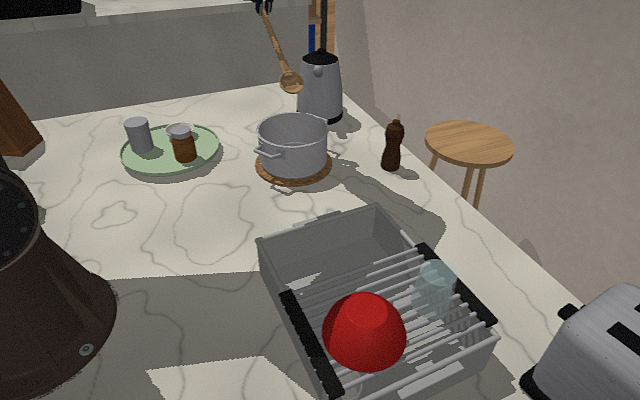

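View pics/top8.png

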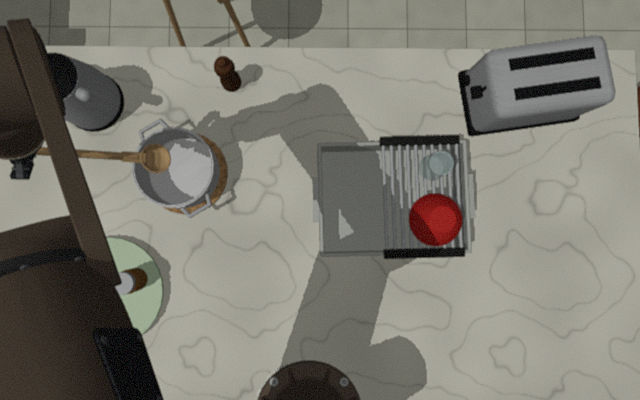

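The bowl is above the pot (side (290,80), top (155,158), with parallax), and the pot and rack are unmoved. Lowering 72 mm.

Emit:
drive_tool(
  moves=[
    {"dr": [0,0,0],"offset": [-5,0.3,11],"grip": 0},
    {"dr": [0,0,0],"offset": [-5,0.3,11],"grip": 0},
    {"dr": [0,0,0],"offset": [-5,0.3,11],"grip": 0},
    {"dr": [0,0,0],"offset": [-5,0.3,11],"grip": 0},
    {"dr": [0,0,0],"offset": [-5,0.3,11],"grip": 0},
    {"dr": [0,0,0],"offset": [-4,0.2,6],"grip": 0},
    {"dr": [0,0,0],"offset": [-2,0,4],"grip": 0},
    {"dr": [0,0,0],"offset": [0,0,0],"grip": 0},
    {"dr": [0,0,0],"offset": [0,0,0],"grip": 0},
    {"dr": [0,0,0],"offset": [0,0,0],"grip": 0},
    {"dr": [0,0,0],"offset": [0,0,0],"grip": 0},
    {"dr": [0,0,0],"offset": [0,0,0],"grip": 0},
  ],
)

```text
clock: 15.2
position: [0.6251, 0.5073, 0.3048]
tcp_rot: [-1.941, -2.012, -0.431]
force: [-0.5, 0.7, -0.7]
grip_width: 0.0134
```

```bash
python3 chk.py 9; python3 - <<'E'
from h import *
a=dict(np.load('pics/side0.npz'))['pixels'];b=dict(np.load('pics/side9.npz'))['pixels']
t0=dict(np.load('pics/top0.npz'));t9=dict(np.load('pics/top9.npz'))
for n,f in (('0',t0),('9',t9)):
  W=cloud(f);z=W[...,2];im=f['pixels'].astype(int)
  red=(im[...,2]-im[...,1]>80)&(z>.1);print('red',np.nanmedian(W[red],0).round(4))
  reg=np.zeros(z.shape,bool);reg[130:262,378:475]=1
  k=reg&(im.sum(-1)<120)&(z>.1);print('strips',np.nanmean(W[k],0).round(4),k.sum())
  reg[:]=0;reg[145:185,418:460]=1;k=reg&(z>.17);print('tumbler',np.nanmean(W[k],0).round(4),k.sum())
cv2.imwrite('pics/cmp.png',np.vstack([a[200:],b[200:]]))
E
```

```text
15.2 [0.62507273 0.50726027 0.30481418] 0.013351175581306118 [-0.52120391  0.69195406 -0.73037451] [0.47 0.57 1.38 0.46 1.05 0.24]
nominal bowl [0.6315433  0.32932067 0.16847078]
side 694 lowest 0.15287123985374784 bowl min/max [0.599 0.298 0.153] [0.66  0.353 0.195] med q [-0.215  0.002  0.049] -0.2517331368409708
top 858 lowest 0.14932039810051503 bowl min/max [0.602 0.301 0.149] [0.659 0.354 0.195] med q [-0.222 -0.     0.051] -0.24898812258994962
pot [0.63099254 0.33044944] 0.09473955519834201 762
red [ 0.5004 -0.2854  0.156 ]
strips [ 0.5593 -0.2768  0.1128] 1379
tumbler [ 0.6309 -0.2939  0.1835] 526
red [ 0.5072 -0.2958  0.1598]
strips [ 0.5464 -0.2708  0.1146] 1581
tumbler [ 0.6308 -0.2941  0.1836] 526
```

View pics/side9.png

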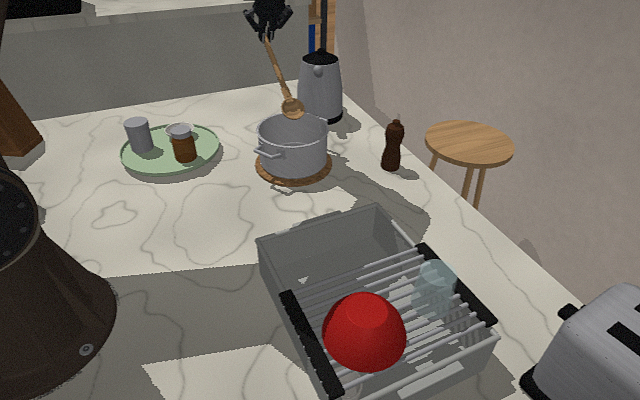

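View pics/cmp.png

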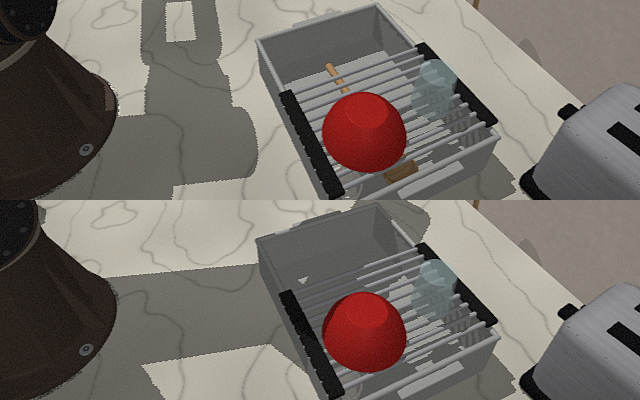

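```bash
python3 - <<'E'
from h import *
for f in ('top0','top9'):
  W=cloud(dict(np.load(f'pics/{f}.npz')));z=W[...,2]
  reg=np.zeros(z.shape,bool);reg[185:250,400:470]=1
  k=reg&(z>.125);print('bowl',np.nanmean(W[k],0).round(4),k.sum())
  reg[:]=0;reg[128:265,375:480]=1;k=reg&(z>.103)&(z<.115);print('rack',np.nanmean(W[k],0).round(4),k.sum())
s=manip.sense();print(s['clock'],s['position'],s['qd'].round(4),s['force'].round(2),s['grip_width'])
print(manip.finish_job())
E
```

```text
bowl [ 0.5053 -0.2942  0.1525] 1987
rack [ 0.5666 -0.262   0.1084] 3862
bowl [ 0.5053 -0.2942  0.1523] 1994
rack [ 0.5667 -0.2619  0.1084] 3871
15.3 [0.62503361 0.50724347 0.30464459] [-0.0013  0.0025  0.0024  0.0019  0.0007  0.0004] [-0.96  0.21 -0.48] 0.013432610195479436
the job is handed in; nothing more can be done
None
```

The spoon is out of the tub and held still over the pot. I handed the job in at 15.3 s, and no verdict was reported.

**What I did:** I gripped the spoon by its handle about 44 mm from the end. I tilted it up step by step to about 35° while drawing it out handle first under the rack edge. Once the bowl was fully in the gap I lifted it, carried it to the pot and lowered it into place.

**Last checks:**
- **Bowl position:** its centre is at about (0.631, 0.329, 0.168) m, against a measured pot mouth centre of (0.631, 0.330, 0.113). Its lowest point is 36–40 mm above the rim.
- **Contact:** the force on the tool is about 1 N, so the spoon touches nothing but the gripper. It has not slipped in the grip.
- **Rack, red bowl, tumbler and pot:** each is within about 0.2 mm of where it started, by camera depth before and after.
- **Ramekin:** I did not measure it again. The spoon passed about 40 mm from it and no contact showed in the forces.

**One disagreement:** a first colour-based check suggested the red bowl and the rack strips had moved by about 10 mm. The arm's shadow had upset the colour thresholds, and the depth check and the pictures show neither moved.

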